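Third hand: load a tester cassette and hold it home

ROBOT

A 6-joint arm with a two-finger parallel gripper is mounted at the origin on a cart in front of the work surface, level with it; the furniture and walls round the work are solid. World frame = base frame: x ahead of the robot, y to its left, z up, the work surface at z = 0. Lengths are in m, angles in degrees, forces in N, time in s.
With the tool pointing down it reaches from about 0.325 to 0.85 m from the base axis. Payload 15.5 kg.
Tool frame: the origin (TCP) lies midway between the tips of the shut fingers; the grasp point (between the pads) lies r.hold_point_z behind it (r.hold_point_z is the distance from the TCP to the grasp point, in m); z points along the fingers, x is the direction in which the jaws open and shut, and the axes are right-handed (so a half turn about z gives the same grasp; the last joint's range is limited). The gripper opens to 91 mm and grips with 3 to 60 N. Pads are 32 mm wide; open, the fingers measure 118 mm over their backs; the gripper's body (76 mm by 178 mm) begins 60 mm behind the grasp point.
Start: joints at [-69.528, 28.281, 77.091, -0, 74.628, -5.472], TCP at [0.273, -0.562, 0.214] pointing down, gripper open.
Joint ranges: [-166.48, 166.48], [-47.26, 123.95], [12.59, 153.08], [-70.14, 250.14], [6.76, 159.57], [-176.63, 176.63]. Speed limits (degrees/s): [108.29, 108.29, 147.25, 172.46, 172.46, 172.46].

INTERFACE

Orientations are given as a 3x3 rotation matrix whose columns are the frame's x, y, z axes.
In Python, from station import r gives the robot as it stands.
- The arm moves only by the shell command python3 -m crank 'ROWS' [OPENING] [FORCE]. ROWS is text: rows parted by semicolons, each of 4 numbers parted by spaces: the shift along the tool's x, y, z in mm, then the turn about the tool's z in degrees. A call has 1 to 8 rows; each row is the pose to reach, as a shift and turn from the pose commanded when the call began, along the tool's axes at that moment; what a row does not reach only later rows make up. A row lasts 1/8 s, in which the tool goes at most 62.5 mm and 10.7 degrees, less where a joint would pass 70% of its speed; a pose out of reach is approached as far as the arm can. A call with a gripper value outside its range is refused whole. OPENING is the opening, from 0 (shut) to 1 (fully open), set as the call begins (- or left out, the last holds). The fingers move at their own pace and stop on an object; FORCE is the grip in N (left out, the last holds). Time passes only in rows, so rows that repeat a pose let the fingers close. It gives the time, the measured TCP pose, the force and the opening at its end, in the units of the state.
- r.state(): the state, without advancing time (a new reading comes with each control period).
- r.snapshot(name): name is "scene" or "top" or "wrist"; returns a dict with "pixels" (400x640x3 uint8, blue, green, red), "camera_matrix" (3x3 intrinsics, pixels), "extrinsics" (4x4, takes a point from world to camera coordinates). Camera axes: x right, y down, z forward; pixel columns grow to the right and rows downward; lengths in m; the calibration is good to about 2 mm. A picture is of the moment at which its call begins. There is no depth.
- r.hand_in(): hands the job in, once; it reports no verdict.
The state is a dict: "time": time; "joints": joint angles; "joint_vel": joint speeds; "joint_efforts": joint torques, N m; "tcp_pos": TCP position; "ee_rot": TCP orientation; "wrist_force": force on the tool from outside, world axes, zero at the start; "moment": the same for the moment, N m; "gripper_width": opening from 0.0 (shut) to 1.0 (fully open).
Only numpy, scipy, OpenCV 4.12 (cv2) and the standard library are available. Lean on these libraries where they do the work, as an engineer would, in place of code of your own. Each camera call takes 0.05 s, during which the arm holds its last target. There are 200 camera calls.

TASK

The next cables have flat rectangular plugs, so take the cassette with the two rectangular sockets out of the tool tray, slide it down into the bay of the cable tester and press it against the sprung contacts until its flange lies flat and fully home on the rim of the bay. Then be my third hand while I drive its screws: keep holding it down with a steady push of about 15 newtons (the contacts bend above 40) and finish the program while still holding it. Leave the other cassette and the tools where they are.

Things in the scene. Friction and masses are not known exactly. Their poses are not given: they have to be found in the camera images.
- cassette_flat: cassette to load, loose, 0.25 kg (+-20 %): black body 84 (x) x 40 (y) x 42 mm high, foot chamfered 4 mm; on it an aluminium flange 124 x 56 x 5 mm with a black upright grip amidst. On the flange either side of the grip (x = +-34 mm) ONE rectangular socket 13 x 40 x 8 mm, farther out a screw head. 77 mm tall. Origin: centre of underside; z up, x along the length. Half a turn makes no odds
- cassette_flat_grip (a point): centre of its grip, 63 mm above its underside, 16 mm above the flange's top, 14 mm below the grip's top; axes as the cassette: the grip is 44 mm long along x, 14 mm thick along y and 30 mm high, so it is pinched along y from above; 21 mm of bare flange lies on each side of it in y
- cassette_flat_seat (a point): centre of the underside of its flange, 42 mm above the cassette's underside; coincides with bay_mouth when it is home
- cassette_round: the other cassette, to be left standing in the tray: same size and shape, but with TWO round metal sockets (15 mm across, 10 mm high) on each side of the grip, four in all. Origin: centre of its underside
- tester: cable tester: white case, grey side cheeks, black end panels, 190 (x) x 148 (y) x 76 mm high, fixed (place and turn vary). Origin: centre of underside; z up. In the middle of its top an aluminium bezel 142 x 72 mm surrounds the bay, a rectangular well 86.4 (x) x 42.4 (y) mm, 1.2 mm clear of the cassette on every side, 60 mm deep
- bay_mouth (a point): centre of the bay's mouth at the height of its rim, 76 mm above the bench; axes as the tester: x along the length of the bay, z up out of it
- contact_block (a joint): how far the sprung contact block in the bay is pushed down (m), 0 at rest. The cassette's underside meets it with the flange 8 mm above the rim; the spring pushes up with 3.4 N there and 0.8 N more per mm, 9.8 N at 8 mm, where the flange meets the rim, a hard stop. A cassette that is let go rises 8 mm again
- tray: flat grey tool tray 200 (x) x 300 (y) mm, rim 20 mm high, floor 4 mm above the bench, fixed for the job; the two cassettes stand in it side by side along its y, about 110 mm apart, either on either side. Origin: centre of its underside
- screwdriver_mini: small yellow screwdriver, 118 mm long, lying in the tray beside the cassettes; leave it alone. Origin: middle of its underside
- tweezers: black tweezers, 120 mm long, lying in the tray beside the cassettes; leave them alone. Origin: middle of their underside
- screwdriver_red: red-handled screwdriver, 168 mm long, lying on the bench to the left of the tester; leave it alone. Origin: middle of its underside
- drawer_unit: grey drawer cabinet, 239 (x) x 300 (y) mm, 215 mm high, fixed, behind the tray and just behind the straight way from the tray to the tester: bring the cassette round in front of it. Origin: centre of its underside
There are look-alikes about, which are no part of the job. What is shaped like the cassette_flat but purple is not meant.

How it is judged:
By the outcome, as a careful person would: the job done as asked, in the order asked, and still so for the second after the job is handed in, while the arm keeps its last pose, push and grip.
It also fails if it takes over 48 s, if anything falls off the work surface, if the arm or the gripper's body presses on something with over 40 N, if the wrist force passes 120 N, or if a joint passes its speed limit or range.

## Working session

There is one attempt and no reset: what is moved stays moved. The work goes in short steps, Python scripts to look and compute and a shell command to move; the robot and the scene stay as the last step left them, time stands still between calls to the robot, and variables do not carry over. Pictures are saved under pics/ and viewed, on a budget of 10 in all, crops included, one or two more only if the job needs it, and the job is handed in when it is done.

```bash
mkdir -p pics; ls
python3 - <<'E'
from station import r
import cv2,numpy as np
print(r.hold_point_z); s=r.state(); print(s)
ims=[]
for n in("scene","top"):
    d=r.snapshot(n); cv2.imwrite(f"pics/{n}0.png",d["pixels"]); print(n,d["camera_matrix"].tolist(),np.round(d["extrinsics"],4).tolist())
E
```

```text
pics
0.0188
{'time': 0.0, 'joints': array([-6.95292965e+01,  2.83154937e+01,  7.71271134e+01,  1.24102755e-03,
        7.46276796e+01, -5.47178260e+00]), 'joint_vel': array([ 0.0058014 ,  0.02554073,  0.07235493,  0.18222006,  0.05014677,
       -0.03122419]), 'joint_efforts': array([-9.49862697e-04, -8.78830719e+01, -3.81838059e+01,  7.07750721e-02,
        5.35733392e-02, -1.92323478e-04]), 'tcp_pos': array([ 0.27329525, -0.56166327,  0.21333175]), 'ee_rot': array([[ 4.37463286e-01, -8.99236179e-01, -4.09457620e-04],
       [-8.99235446e-01, -4.37463456e-01,  1.15657161e-03],
       [-1.21915378e-03, -1.37758813e-04, -9.99999247e-01]]), 'wrist_force': array([ 0.2792216 , -0.17548174,  0.02547063]), 'moment': array([0.0038246 , 0.00918925, 0.00642354]), 'gripper_width': 0.9962530526459189}
scene [[398.4493443250513, 0.0, 320.3160134841983], [0.0, 398.4493443250513, 203.99894883481454], [0.0, 0.0, 1.0]] [[-0.6601, -0.751, -0.0164, 0.3761], [-0.4948, 0.4511, -0.7427, 0.3321], [0.5652, -0.4822, -0.6694, 0.8643], [0.0, 0.0, 0.0, 1.0]]
top [[434.17121561844573, 0.0, 316.9537860541627], [0.0, 434.17121561844573, 200.09415752923107], [0.0, 0.0, 1.0]] [[-0.0114, -0.9999, 0.0079, 0.0222], [-0.9923, 0.0103, -0.1235, 0.5605], [0.1234, -0.0093, -0.9923, 1.1972], [0.0, 0.0, 0.0, 1.0]]
```

View pics/top0.png

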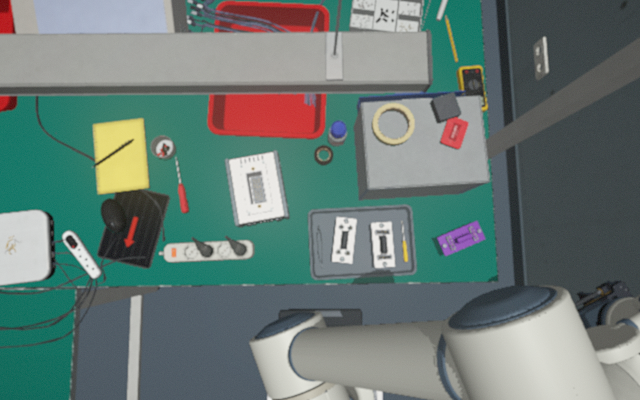

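View pics/scene0.png

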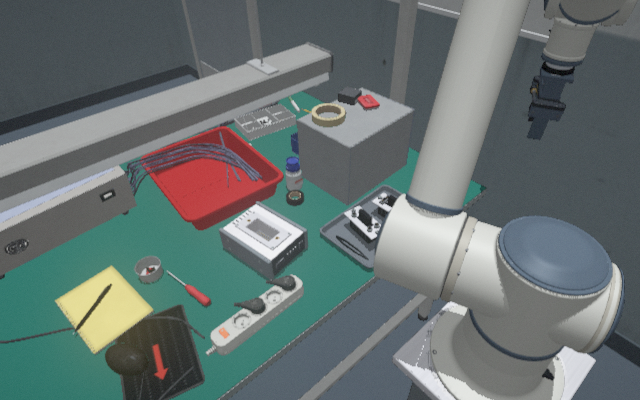

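The top view shows the tester at about (257,188), the tray at (361,243) with cassettes at (343,240) and (383,245), and a purple decoy at (461,238). The cabinet is at (423,145). I'll zoom in to tell the cassettes apart.

Run:
```python
import cv2,numpy as np
a=cv2.imread("pics/top0.png")
c=cv2.resize(a[195:285,300:420],None,fx=5,fy=5,interpolation=cv2.INTER_CUBIC)[:, :600]
d=cv2.resize(a[140:235,215:300],None,fx=2.3,fy=4.7)
b=cv2.resize(a[140:235,215:300],None,fx=5,fy=5,interpolation=cv2.INTER_CUBIC)
out=np.zeros((480,800,3),np.uint8); out[:450,:480]=cv2.resize(c,(480,450))if 0 else cv2.resize(a[195:285,300:420],(480,360),interpolation=cv2.INTER_CUBIC).repeat(1,0)[:450] if 0 else 0
out[:360,:480]=cv2.resize(a[195:285,300:420],(480,360),interpolation=cv2.INTER_CUBIC)
out[:358,480:800]=cv2.resize(a[140:235,215:300],(320,358),interpolation=cv2.INTER_CUBIC)
cv2.imwrite("pics/crop1.png",out[:360])
```

```text
(no output)
```

View pics/crop1.png

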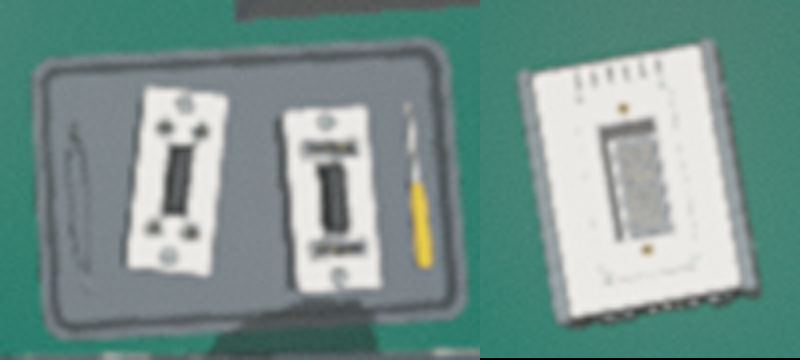

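The right-hand cassette at (383,245) has single rectangular sockets, so it is the target. The left one has four round ones. Next I'll get world poses from the flange and tester tops.

```bash
cat > h.py <<'E'
from station import r
import cv2,numpy as np
def cast(d,uv,z):
    K,E=d["camera_matrix"],d["extrinsics"]; R,t=E[:3,:3],E[:3,3]; o=-R.T@t
    uv=np.atleast_2d(uv).astype(float)
    v=(R.T@np.linalg.inv(K)@np.c_[uv,np.ones(len(uv))].T).T
    return o+v*((z-o[2])/v[:,2])[:,None]
def rect(P):  # centre, long side, short side (mm), angle of the long side from world x
    (c,(w,h),a)=cv2.minAreaRect((P[:,:2]*1000).astype(np.float32))
    if w<h: w,h,a=h,w,a+90
    return np.round(c,1),round(w,1),round(h,1),round((a+90)%180-90,2)
def tool(dw,s):  # world shift (m) -> tool mm
    return np.round(s["ee_rot"].T@np.asarray(dw)*1000,1)
E
python3 - <<'E'
from h import *
d=r.snapshot("top"); a=d["pixels"]; hsv=cv2.cvtColor(a,cv2.COLOR_BGR2HSV)
m=cv2.inRange(hsv,(0,0,185),(179,45,255))
for nm,(x0,y0,x1,y1),z in(("flat",(365,205,402,275),.051),("round",(325,205,362,275),.051),("tester",(220,140,300,235),.076)):
    q=np.zeros_like(m);q[y0:y1,x0:x1]=m[y0:y1,x0:x1]
    q=cv2.morphologyEx(q,cv2.MORPH_OPEN,np.ones((3,3)))
    cs,_=cv2.findContours(q,cv2.RETR_EXTERNAL,cv2.CHAIN_APPROX_NONE); c=max(cs,key=cv2.contourArea)[:,0]
    print(nm,rect(cast(d,c,z)))
print("drawer corners",cast(d,[(360,198),(487,187)],0),cast(d,[(366,190)],.215))
print("bay crop",rect(cast(d,[(480+ (598-480),123)],.076)) if 0 else "")
E=d["extrinsics"];print(-E[:3,:3].T@E[:3,3])
w=r.snapshot("wrist");E=w["extrinsics"];s=r.state()
print("wrist cam in tool",s["ee_rot"].T@(-E[:3,:3].T@E[:3,3]-s["tcp_pos"]),(E[:3,:3]@s["ee_rot"]).round(3),w["camera_matrix"][0])
E
```

```text
flat (array([ 434. , -164.3]), 124.8, 57.2, 3.12)
round (array([447.8, -57.2]), 124.7, 57.1, -7.13)
tester (array([593.4, 183.9]), 180.5, 125.2, 9.84)
drawer corners [[ 0.56990455 -0.11002271  0.        ]
 [ 0.59862726 -0.4841996   0.        ]] [[ 0.56177381 -0.10153402  0.215     ]]
bay crop 
[0.40875838 0.02755171 1.25706733]
wrist cam in tool [ 0.00095882 -0.0781066  -0.1713145 ] [[ 1.    -0.     0.001]
 [ 0.001  0.961 -0.276]
 [-0.001  0.276  0.961]] [298.33771838   0.         324.43036667]
```

```bash
python3 -m crank '-36 -40 0 3; -72 -80 0 6; -108 -120 0 9; -144 -160 5 12; -180 -200 15 15; -216 -240 25 18; -252 -280 40 21; -287 -318 53 22.8' 0.45 40; python3 -m crank '0 0 0 0;0 0 0 0'
python3 - <<'E'
from h import *
s=r.state();print(s["time"],s["tcp_pos"],s["ee_rot"].round(4).tolist(),s["gripper_width"])
d=r.snapshot("wrist");cv2.imwrite("pics/w1.png",d["pixels"]);np.savez("w1.npz",**d)
E
```

```text
time: 1.2
tcp_pos: [0.4343, -0.1632, 0.1606]
ee_rot: [[0.053, -0.999, 0.0], [-0.999, -0.053, -0.0], [0.0, -0.0, -1.0]]
wrist_force: [1.1, -0.3, 0.0]
gripper_width: 0.452
time: 1.45
tcp_pos: [0.4339, -0.1651, 0.161]
ee_rot: [[0.056, -0.998, 0.0], [-0.998, -0.056, -0.0], [0.0, -0.0, -1.0]]
wrist_force: [0.1, 0.2, 1.3]
gripper_width: 0.451
1.45 [ 0.43393652 -0.16506517  0.16104919] [[0.0559, -0.9984, 0.0001], [-0.9984, -0.0559, -0.0003], [0.0003, -0.0001, -1.0]] 0.4512861359787301
```

View pics/w1.png

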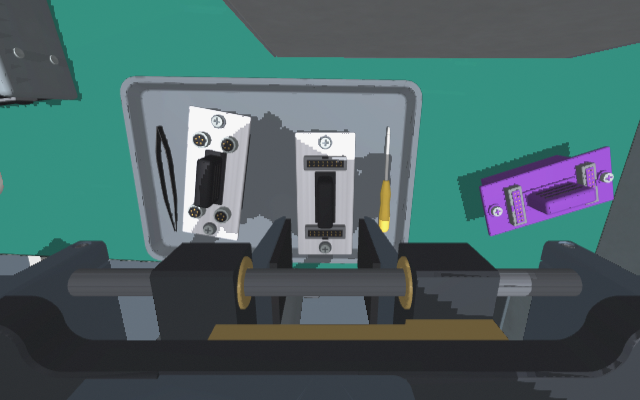

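The wrist view confirms the target under the jaws: grip at about (325,198), rectangular sockets at (325,162) and (325,233). I'll measure the flange precisely.

Run:
```python
from h import *
d=np.load("w1.npz"); hsv=cv2.cvtColor(d["pixels"],cv2.COLOR_BGR2HSV)
m=cv2.inRange(hsv,(0,0,140),(179,40,255)); q=np.zeros_like(m);q[120:256,285:365]=m[120:256,285:365]
q=cv2.morphologyEx(q,cv2.MORPH_OPEN,np.ones((3,3)))
cs,_=cv2.findContours(q,cv2.RETR_EXTERNAL,cv2.CHAIN_APPROX_NONE);c=max(cs,key=cv2.contourArea)[:,0]
print(c.min(0),c.max(0),rect(cast(d,c,.051)))
v=hsv[:,:,2]; g=np.zeros_like(v); g[175:226,308:343]=(v[175:226,308:343]<70)*255
P=np.argwhere(g)[:,::-1]; print("grip dark",P.min(0),P.max(0))
s=r.state()
for t in((.434,-.1643),): print(tool([t[0]-s["tcp_pos"][0],t[1]-s["tcp_pos"][1],.055-s["tcp_pos"][2]],s))
```

```text
[285 120] [364 254] (array([ 438.3, -166.1]), 134.6, 73.5, 3.23)
grip dark [315 175] [334 225]
[ -1.3  -0.2 106.1]
```

```bash
python3 -m crank '-1 0 25 0;-1 0 55 0;-1 0 80 0;-1 0 98 0;-1 0 104 0;-1 0 106 0;-1 0 106 0' ; python3 -m crank '0 0 0 0;0 0 0 0;0 0 0 0;0 0 0 0;0 0 0 0;0 0 0 0' 0 50; python3 -m crank '0 0 -5 0;0 0 -15 0;0 0 -30 0;0 0 -50 0;0 0 -75 0;0 0 -100 0;0 0 -110 0;0 0 -110 0'
```

```text
time: 2.38
tcp_pos: [0.434, -0.1643, 0.0554]
ee_rot: [[0.054, -0.999, 0.001], [-0.999, -0.054, -0.0], [0.0, -0.001, -1.0]]
wrist_force: [0.0, 0.9, -0.0]
gripper_width: 0.456
time: 3.12
tcp_pos: [0.4337, -0.1638, 0.0549]
ee_rot: [[0.055, -0.998, -0.0], [-0.998, -0.055, 0.0], [-0.0, 0.0, -1.0]]
wrist_force: [-0.7, 0.1, -3.2]
gripper_width: 0.152
time: 4.12
tcp_pos: [0.434, -0.1639, 0.1653]
ee_rot: [[0.055, -0.998, 0.001], [-0.998, -0.055, -0.001], [0.001, -0.001, -1.0]]
wrist_force: [-0.1, -0.3, -2.4]
gripper_width: 0.152
```

```bash
python3 -m crank '-20 -1 0 0;-65 -4 0 0;-115 -6 0 0;-165 -9 0 -1;-215 -14 0 -3;-265 -26 0 -5;-305 -40 0 -6.7;-324 -49 0 -6.7'; python3 -m crank '0 0 0 0;0 0 0 0;0 0 0 0'
python3 - <<'E'
from h import *
s=r.state();print(s["tcp_pos"],s["ee_rot"].round(4).tolist())
d=r.snapshot("wrist");cv2.imwrite("pics/w2.png",d["pixels"]);np.savez("w2.npz",tcp=s["tcp_pos"],rot=s["ee_rot"],**d)
E
```

```text
time: 5.12
tcp_pos: [0.4647, 0.1642, 0.1639]
ee_rot: [[0.173, -0.985, -0.001], [-0.985, -0.173, -0.0], [-0.0, 0.001, -1.0]]
wrist_force: [0.0, -0.6, -2.2]
gripper_width: 0.149
time: 5.5
tcp_pos: [0.4646, 0.1614, 0.1648]
ee_rot: [[0.17, -0.986, -0.001], [-0.986, -0.17, -0.0], [0.0, 0.001, -1.0]]
wrist_force: [-0.0, -0.3, -2.2]
gripper_width: 0.149
[0.46463587 0.16140674 0.16478715] [[0.1696, -0.9855, -0.0005], [-0.9855, -0.1696, -0.0002], [0.0002, 0.0006, -1.0]]
```

View pics/w2.png

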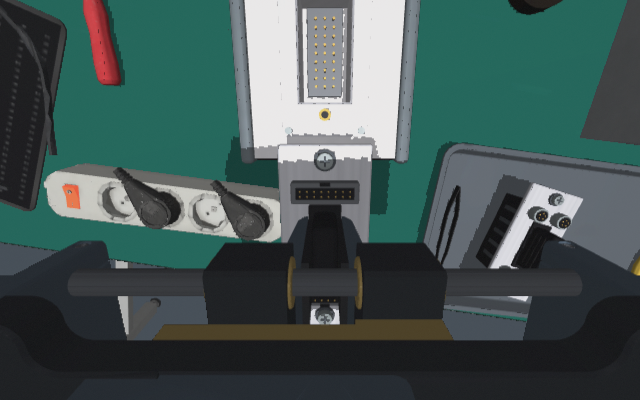

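The wrist view shows the held cassette: flange front edge at row ~144, screw at (324,160). The bay at (325,55) is cut off at the top, so I'll back off 55 mm to see all of it.

```bash
python3 -m crank '0 25 0 0;0 55 0 0;0 55 0 0;0 55 0 0;0 55 0 0'
python3 - <<'E'
from h import *
s=r.state();print(s["tcp_pos"],s["ee_rot"].round(4).tolist())
d=r.snapshot("wrist");np.savez("w3.npz",tcp=s["tcp_pos"],rot=s["ee_rot"],**d)
cv2.imwrite("pics/w3.png",cv2.resize(d["pixels"][0:180,225:425],None,fx=3.3,fy=3.3,interpolation=cv2.INTER_CUBIC))
E
```

```text
time: 6.18
tcp_pos: [0.4116, 0.1529, 0.165]
ee_rot: [[0.171, -0.985, 0.001], [-0.985, -0.171, 0.0], [-0.0, -0.001, -1.0]]
wrist_force: [0.0, -0.8, -2.7]
gripper_width: 0.15
[0.41161407 0.15294755 0.1650032 ] [[0.1705, -0.9854, 0.0007], [-0.9854, -0.1705, 0.0001], [-0.0, -0.0007, -1.0]]
```

View pics/w3.png

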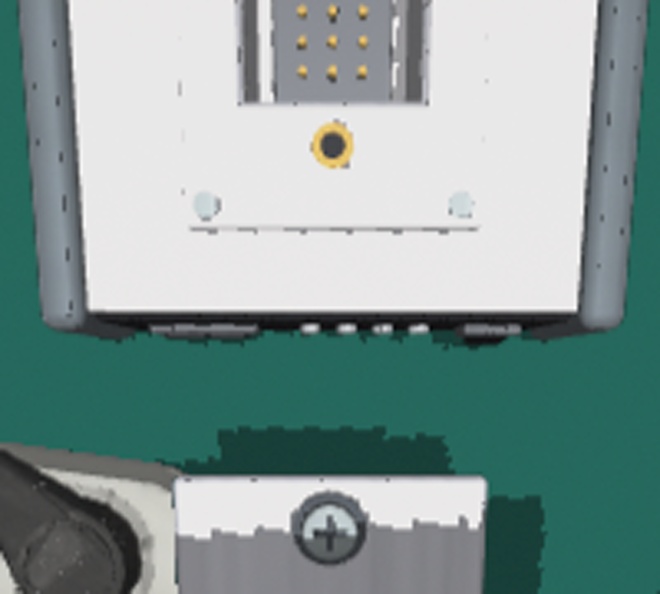

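I went the wrong way (that lost the far part of the bay), but the near bay edge (crop row 103), its sides (238/428), the bezel's front edge (row 229) and the flange corners (177,477)/(486,477) are all sharp. I'll fit these edges in both frames.

```bash
cat >> h.py <<'E'
def edge(g,box,vert):  # strongest edge per row (vert) or column in box x0,y0,x1,y1, robust inliers
    x0,y0,x1,y1=box; G=cv2.GaussianBlur(g,(0,0),.8).astype(float)
    D=np.abs(np.gradient(G,axis=1 if vert else 0))[y0:y1,x0:x1]; D=D if vert else D.T
    out=[]
    for i,p in enumerate(D):
        k=int(p[1:-1].argmax())+1; a,b,c=p[k-1:k+2]; k=k+.5*(a-c)/(a-2*b+c-1e-9)
        out.append((x0+k,y0+i) if vert else (x0+i,y0+k))
    P=np.array(out); t,o=(P[:,1],P[:,0]) if vert else (P[:,0],P[:,1])
    ok=np.abs(o-np.median(o))<99
    for _ in range(4):
        f=np.polyfit(t[ok],o[ok],1); e=np.abs(o-np.polyval(f,t)); ok=e<max(.4,1.5*np.median(e))
    return P[ok]
def line(d,rot,tcp,P,z):  # points cast at z, in tool frame mm: (x,y) mean & slope
    W=(cast(d,P,z)-tcp)@rot*1000; return W[:,:2]
E
python3 - <<'E'
from h import *
for n in("w2","w3"):
    d=np.load(n+".npz"); g=cv2.cvtColor(d["pixels"],cv2.COLOR_BGR2GRAY); tz=d["tcp"][2]; fz=tz-.0039
    dy=0 if n=="w2" else 1
    B={"flR":((365,150,380,232),1,fz),"flL":((270,152,288,180),1,fz),"flF":((285,138,366,150),0,fz)}
    if dy: B|={"bayL":((291,0,303,28),1,.076),"bayR":((349,0,362,28),1,.076),"bayN":((300,26,350,36),0,.076),"caseF":((255,90,398,99),0,.076)}
    else: B|={"bayL":((293,10,305,98),1,.076),"bayR":((345,10,358,98),1,.076),"bayN":((303,97,345,108),0,.076),"caseF":((260,152,274,168),0,.076)}
    for k,(b,v,z) in B.items():
        P=edge(g,b,v); W=line(d,d["rot"],d["tcp"],P,z); t,o=(W[:,1],W[:,0]) if v else (W[:,0],W[:,1])
        f=np.polyfit(t,o,1); print(n,k,len(P),"px",P.mean(0).round(1),"tool mean",W.mean(0).round(2),"slope deg",np.degrees(np.arctan(f[0])).round(2), "res",np.std(o-np.polyval(f,t)).round(2))
E
```

```text
w2 flR 70 px [369.7 196.5] tool mean [ 28.43 -28.68] slope deg -0.29 res 0.08
w2 flL 28 px [277.9 165.5] tool mean [-26.84 -47.96] slope deg -1.45 res 0.14
w2 flF 69 px [326.8 144.8] tool mean [  2.13 -60.15] slope deg -0.02 res 0.04
w2 bayL 88 px [302.6  53.5] tool mean [ -16.74 -122.92] slope deg 0.04 res 0.05
w2 bayR 69 px [351.3  52.6] tool mean [  22.09 -123.52] slope deg -0.15 res 0.12
w2 bayN 25 px [323.5  97.6] tool mean [-7.000e-02 -9.002e+01] slope deg -0.26 res 0.25
w2 caseF 14 px [266.5 157.9] tool mean [-49.92 -40.  ] slope deg 0.06 res 0.01
w3 flR 74 px [369.8 194.2] tool mean [ 28.43 -30.1 ] slope deg -0.24 res 0.09
w3 flL 17 px [277.4 166.6] tool mean [-27.14 -47.3 ] slope deg -5.08 res 0.1
w3 flF 81 px [325.  144.1] tool mean [  1.09 -60.56] slope deg 0.06 res 0.03
w3 bayL 23 px [297.5  13. ] tool mean [ -20.11 -151.93] slope deg -0.5 res 0.1
w3 bayR 25 px [353.2  15. ] tool mean [  22.84 -150.55] slope deg -0.11 res 0.09
w3 bayN 44 px [326.4  31.1] tool mean [   2.16 -139.43] slope deg -0.0 res 0.08
w3 caseF 143 px [326.  94.] tool mean [  1.96 -92.79] slope deg -0.02 res 0.02
```

```bash
python3 -m crank '0 -30 0 0;0.5 -75 0 0;1 -120 0 0;1 -160 0 0;1 -178 0 0;1 -184 10 0;1 -184 24 0;1 -184 30 0'; python3 -m crank '0 0 0 0;0 0 0 0;0 0 0 0'
python3 - <<'E'
from h import *
s=r.state();print(s["tcp_pos"],s["ee_rot"].round(4).tolist())
d=r.snapshot("wrist");np.savez("w4.npz",tcp=s["tcp_pos"],rot=s["ee_rot"],**d)
cv2.imwrite("pics/w4.png",cv2.resize(d["pixels"][60:260,225:425],None,fx=3,fy=3,interpolation=cv2.INTER_CUBIC))
E
```

```text
time: 7.22
tcp_pos: [0.5906, 0.1832, 0.1333]
ee_rot: [[0.171, -0.985, -0.003], [-0.985, -0.171, -0.001], [0.0, 0.003, -1.0]]
wrist_force: [0.4, -1.0, -3.1]
gripper_width: 0.152
time: 7.6
tcp_pos: [0.5923, 0.1835, 0.1354]
ee_rot: [[0.171, -0.985, 0.001], [-0.985, -0.171, 0.0], [-0.0, -0.001, -1.0]]
wrist_force: [-0.1, 0.1, -3.4]
gripper_width: 0.15
[0.59233207 0.18349078 0.13537661] [[0.171, -0.9853, 0.0007], [-0.9853, -0.171, 0.0002], [-0.0001, -0.0007, -1.0]]
```

View pics/w4.png

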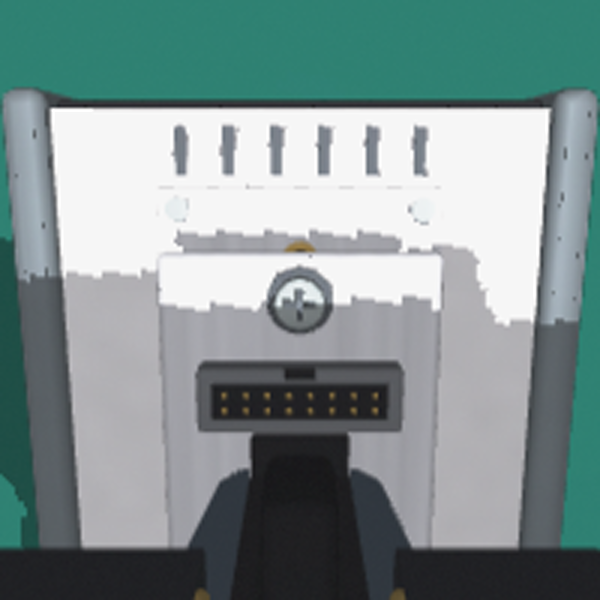

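The far white edge of the case (crop row ~104) and the cheek edges (x≈50–80 and 550–525) sit symmetrically about the flange. I'll quantify the remaining offset.

Run:
```python
from h import *
d=np.load("w4.npz"); g=cv2.cvtColor(d["pixels"],cv2.COLOR_BGR2GRAY); tz=d["tcp"][2]; fz=tz-.0039
B={"flR":((362,150,374,235),1,fz),"flF":((285,138,366,150),0,fz),"flL":((274,150,288,235),1,fz),
"caseB":((255,90,398,98),0,.076),"caseL":((238,100,251,150),1,.076),"caseL2":((243,160,256,235),1,.076),"caseR":((400,100,413,150),1,.076),"caseR2":((394,172,407,235),1,.076)}
for k,(b,v,z) in B.items():
    P=edge(g,b,v); W=line(d,d["rot"],d["tcp"],P,z); t,o=(W[:,1],W[:,0]) if v else (W[:,0],W[:,1])
    f=np.polyfit(t,o,1); print(k,len(P),"px",P.mean(0).round(1),"tool mean",W.mean(0).round(2),"slope",np.degrees(np.arctan(f[0])).round(2),"at y0",np.polyval(f,0).round(2),"res",np.std(o-np.polyval(f,t)).round(2))
```

```text
flR 57 px [370.4 198.2] tool mean [ 28.92 -27.5 ] slope 1.12 at y0 29.46 res 0.14
flF 71 px [321.  144.3] tool mean [ -1.22 -60.42] slope 0.04 at y0 -60.42 res 0.05
flL 52 px [278.7 198.9] tool mean [-27.25 -27.05] slope -1.06 at y0 -27.75 res 0.14
caseB 143 px [326.   95.7] tool mean [  1.86 -90.02] slope -0.02 at y0 -90.02 res 0.01
caseL 50 px [243.3 124.5] tool mean [-60.32 -69.33] slope 0.08 at y0 -60.22 res 0.04
caseL2 75 px [248.6 197. ] tool mean [-60.26 -12.41] slope 0.0 at y0 -60.26 res 0.03
caseR 50 px [405.8 124.5] tool mean [ 61.9  -69.39] slope -0.02 at y0 61.87 res 0.05
caseR2 63 px [399.9 203. ] tool mean [61.81 -7.55] slope -0.05 at y0 61.81 res 0.03
```

Laterally it is centred within 0.1 mm and the angle is within 0.1°. Lengthwise it needs about −1 mm. I'll correct that and start down.

```bash
python3 -m crank '0 -1 0 0;0 -1 3 0;0 -1 6 0;0 -1 9 0;0 -1 11 0;0 -1 13 0;0 -1 13 0;0 -1 13 0'; python3 -m crank '0 0 4 0;0 0 8 0;0 0 12 0;0 0 16 0;0 0 20 0;0 0 20 0;0 0 20 0'
```

```text
time: 8.65
tcp_pos: [0.5933, 0.1836, 0.122]
ee_rot: [[0.171, -0.985, 0.0], [-0.985, -0.171, 0.0], [-0.0, -0.0, -1.0]]
wrist_force: [0.3, 1.2, -1.3]
gripper_width: 0.148
time: 9.52
tcp_pos: [0.5933, 0.1836, 0.102]
ee_rot: [[0.171, -0.985, 0.0], [-0.985, -0.171, 0.0], [-0.0, -0.0, -1.0]]
wrist_force: [-0.8, -0.6, -2.4]
gripper_width: 0.148
```

It entered the bay freely. Next, onto the contacts with a firmer grip.

```bash
python3 -m crank '0 0 3 0;0 0 6 0;0 0 8 0;0 0 10 0;0 0 12 0;0 0 13 0;0 0 13 0;0 0 13 0' 0 60; python3 -m crank '0 0 1 0;0 0 2 0;0 0 3 0;0 0 3.5 0;0 0 3.5 0;0 0 3.5 0'
```

```text
time: 10.52
tcp_pos: [0.5932, 0.1836, 0.089]
ee_rot: [[0.171, -0.985, 0.0], [-0.985, -0.171, -0.0], [0.0, -0.0, -1.0]]
wrist_force: [-1.8, -0.8, 3.4]
gripper_width: 0.151
time: 11.28
tcp_pos: [0.5932, 0.1836, 0.0856]
ee_rot: [[0.171, -0.985, 0.0], [-0.985, -0.171, 0.0], [-0.0, -0.0, -1.0]]
wrist_force: [-2.7, -0.8, 7.3]
gripper_width: 0.151
```

```bash
python3 -m crank '0 0.3 0 0;0 0.3 0.3 0;0 0.3 0.6 0;0 0.3 0.6 0;0 0.3 0.6 0'; python3 -m crank '0 0 0.2 0;0 0 0.2 0;0 0 0.2 0'
```

```text
time: 11.9
tcp_pos: [0.5932, 0.1836, 0.0851]
ee_rot: [[0.171, -0.985, 0.001], [-0.985, -0.171, 0.0], [-0.0, -0.001, -1.0]]
wrist_force: [-1.8, 0.2, 7.3]
gripper_width: 0.146
time: 12.28
tcp_pos: [0.5932, 0.1836, 0.0849]
ee_rot: [[0.171, -0.985, 0.001], [-0.985, -0.171, 0.0], [0.0, -0.001, -1.0]]
wrist_force: [-2.0, -0.4, 7.9]
gripper_width: 0.15
```

```bash
python3 -m crank '0 0 0.2 0;0 0 0.2 0;0 0 0.2 0'; python3 -m crank '0 0 0.2 0;0 0 0.2 0;0 0 0.2 0';  python3 -m crank '0 0 0.2 0;0 0 0.2 0;0 0 0.2 0'
```

```text
time: 12.65
tcp_pos: [0.5932, 0.1836, 0.0849]
ee_rot: [[0.171, -0.985, 0.001], [-0.985, -0.171, 0.0], [0.0, -0.001, -1.0]]
wrist_force: [-3.4, -1.7, 10.2]
gripper_width: 0.149
time: 13.02
tcp_pos: [0.5931, 0.1836, 0.0849]
ee_rot: [[0.171, -0.985, 0.001], [-0.985, -0.171, 0.0], [0.0, -0.001, -1.0]]
wrist_force: [-5.0, -1.7, 12.7]
gripper_width: 0.152
time: 13.4
tcp_pos: [0.5932, 0.1836, 0.0848]
ee_rot: [[0.171, -0.985, 0.001], [-0.985, -0.171, 0.0], [0.0, -0.001, -1.0]]
wrist_force: [-5.6, -1.9, 16.7]
gripper_width: 0.147
```

The hard stop is reached (z stays at 0.0849 while the force climbs). I'll relieve some side load, average the force, and look.

```bash
python3 -m crank '0 0.4 0 0;0 0.4 0 0;0 0.4 0 0;0 0.4 0 0'
python3 - <<'E'
from h import *
F=[];M=[]
for i in range(6):
    d=r.snapshot("wrist"); s=r.state(); F.append(s["wrist_force"]); M.append(s["moment"])
print(np.mean(F,0),np.std(F,0),np.mean(M,0),s["tcp_pos"],s["ee_rot"].round(4).tolist(),s["time"])
np.savez("w5.npz",tcp=s["tcp_pos"],rot=s["ee_rot"],**d)
e=r.snapshot("scene")["pixels"][190:290,205:325]
o=np.zeros((500,800,3),np.uint8);o[:400,:400]=cv2.resize(d["pixels"][60:260,225:425],(400,400),interpolation=cv2.INTER_CUBIC)
o[:333,400:]=cv2.resize(e,(400,333),interpolation=cv2.INTER_CUBIC);cv2.imwrite("pics/w5.png",o[:400])
E
```

```text
time: 13.9
tcp_pos: [0.5932, 0.1836, 0.0848]
ee_rot: [[0.171, -0.985, 0.002], [-0.985, -0.171, 0.0], [-0.0, -0.002, -1.0]]
wrist_force: [-3.0, -0.3, 15.2]
gripper_width: 0.147
[-2.90290004 -1.40734724 15.00947077] [0.46128744 0.24258384 0.53557199] [-0.192149    0.77762347  0.02894008] [0.59317697 0.18361022 0.0848763 ] [[0.1709, -0.9853, 0.0017], [-0.9853, -0.1709, 0.0003], [-0.0, -0.0017, -1.0]] 14.2
```

View pics/w5.png

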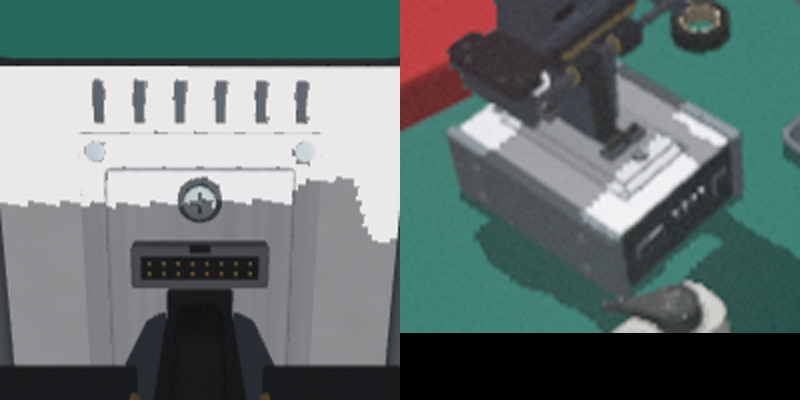

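The pictures show the flange flush in the bezel (left pane: flange front edge at row ~169 with even margins to the bezel at 105/295; right pane: no gap visible) and the fingers still on the grip. I'll hold for a second to check the push is steady, then hand in.

```bash
python3 -m crank '0 0 0 0;0 0 0 0;0 0 0 0;0 0 0 0;0 0 0 0;0 0 0 0;0 0 0 0;0 0 0 0'
python3 - <<'E'
from h import *
F=[]
for i in range(4): r.snapshot("wrist"); F.append(r.state()["wrist_force"])
f=np.mean(F,0); s=r.state(); print(f,s["tcp_pos"],s["time"])
if 13<f[2]<17: print(r.hand_in())
E
```

```text
time: 15.25
tcp_pos: [0.5932, 0.1836, 0.0849]
ee_rot: [[0.171, -0.985, 0.002], [-0.985, -0.171, 0.0], [-0.0, -0.002, -1.0]]
wrist_force: [-2.5, -1.3, 15.1]
gripper_width: 0.154
[-2.58328032 -1.55940515 14.90902115] [0.59317595 0.18360394 0.08485536] 15.45
the job is handed in; nothing more can be done
None
```

The cassette with the two rectangular sockets is home in the tester bay, and I handed the job in at 15.5 s with the arm still gripping it and pushing down at about 15 N.

- **Seating:** it went into the bay without binding. The TCP stopped at 84.9 mm, the height expected with the flange on the rim, and stayed there while the force rose. The last pictures show the flange flat and centred in the bezel.
- **Push:** the average downward push was 14.9–15.0 N over the last 1.5 s. The highest reading I saw was 16.7 N, well under the 40 N limit.
- **Disagreements:**
  - The two camera estimates of the lengthwise position differed by about 0.5 mm, within the clearance.
  - A sideways load reached about 6 N while pressing. I eased it, and about 3 N remained at hand-in.
- **Other items:** I did not touch the other cassette or the tools. I took no separate picture of them at the end.

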